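Level the pantry shelf

TASK

Gently stand the yellow spirit level lengthwise on the low stone shelf, upright and clear of the brass knob, and let go of it: its bubble will show that the shelf slopes. Then turn the brass knob of the levelling foot until the bubble lies wholly between the two black lines, leave the knob, and press the level down onto the shelf by its black thumb pad, about half way down, with the bubble still centred. Finish while still pressing; do not let go at the end, never lay the level over, and leave the things standing around where they are.

Things in the scene. Friction and masses are not known exactly. Their poses are not given: they have to be found in the camera images.
- level: Yellow spirit level with black ends: a bar 180 mm long (x), 24 mm wide (y), 36 mm tall (z; 50 mm at the pad), 0.36 kg. Origin: centre of its underside. Starts upright on the counter. Grip its solid middle across the width, up to 30 mm above the underside; the green vial with bubble and two black lines is in its top, 52 mm from the middle towards +x, 50 mm long. Reads the same either way round.
- pad_top (a point): Centre of the top face of the level's round black thumb pad, 28 mm across, sprung on a steel stem over the level's middle: 50 mm above the level's underside when free. The place to press.
- pad (a joint): How far the thumb pad is pressed down, m: 0 free, 0.008 at its stop. Spring 1.5 N per mm, so 6 N half way, 12 N fully down. It springs back when let go.
- bubble (a joint): Place of the pale bubble in the vial along the level's +x, m; 0 = midway between the lines. It moves to the higher end, about 0.64 mm per mrad of slope, settles in 0.7 s, stops at 13 mm. Bubble 13 mm long, clear gap of the lines 17 mm: wholly between them within 2 mm of 0. On the shelf it first stands 5 to 12 mm off.
- shelf_spot (a point): On the top face of the dark stone shelf, where the level's middle best stands, about 84 mm above the counter. Board 140 mm wide (this frame's x), 380 mm long (y), 18 mm thick, z up from its face. It reaches 150 mm from here to +y and 230 mm to -y; the knob's axis is at y = -190 mm. Fixed posts carry the +y end, the levelling foot the -y end.
- foot_knob (a point): On the axis of the foot's round knurled brass knob, 18 mm above the board. Knob 38 mm across, 3 to 33 mm above the board, axis upright. Clockwise from above raises this end of the shelf, 2 mm per rad; the bubble shifts 4.1 mm per rad towards the knob. Anticlockwise lowers it. It starts 1.3 to 2.9 rad too low and turns 1.8 rad past level. Stiff (0.1 N m), stays as left, even under load.
- flask: white steel drinking flask with black cap, 72 mm across, 220 mm tall; stands on the counter, not to be disturbed. Origin: centre of its underside.
- wine: dark green wine bottle, red cap, 74 mm across, 235 mm tall; stands on the counter, not to be disturbed. Origin: centre of its underside.
- jar: amber jar with brass lid, 84 mm across, 120 mm tall; stands on the counter, not to be disturbed. Origin: centre of its underside.
- mug: blue mug, 76 mm across, 85 mm tall; stands on the counter, not to be disturbed. Origin: centre of its underside.
- bowl: dark metal bowl, 120 mm across, 55 mm tall; stands on the counter, not to be disturbed. Origin: centre of its underside.
- gift: pale gift box, 80 x 80 x 60 mm; stands on the counter, not to be disturbed. Origin: centre of its underside.

How it is judged (in metres and radians):
On the way, in this order (a step that is already met when the one before it is completed fails the run):
1. the level stands lengthwise on the shelf, let go, and its bubble shows the slope (more than 3 mm off) (x of level in the frame of shelf_spot between -0.045 and 0.045 m and z of level in the frame of shelf_spot between -0.005 and 0.005 m and y of level in the frame of shelf_spot between -0.065 and 0.075 m and angle between the x axis of level and the y axis of shelf_spot, either way round below 0.2 rad and angle between level's own z axis and vertical below 0.1 rad and contact force between each of the arm, the fingers and level below 0.3 N and (value of joint bubble above 0.003 m or value of joint bubble below -0.003 m)), for 0.2 s.
2. the shelf is level: the bubble rests wholly between the lines, with the level standing untouched on the shelf (x of level in the frame of shelf_spot between -0.045 and 0.045 m and z of level in the frame of shelf_spot between -0.005 and 0.005 m and y of level in the frame of shelf_spot between -0.065 and 0.075 m and angle between the x axis of level and the y axis of shelf_spot, either way round below 0.2 rad and angle between level's own z axis and vertical below 0.1 rad and contact force between each of the arm, the fingers and level below 0.3 N and value of joint bubble between -0.002 and 0.002 m), for 0.4 s.
At the end, for the whole second after the job is handed in: The arm presses the level on the shelf by its pad (pad over 2 mm down, 6.5 to 30 N level on shelf, weight included), hand 70 mm or more from knob; bubble within 2 mm; level upright and lengthwise within 0.2 rad, middle within 45 mm across, -65 to 75 mm along, of the shelf spot (x of level in the frame of shelf_spot between -0.045 and 0.045 m and z of level in the frame of shelf_spot between -0.005 and 0.005 m and y of level in the frame of shelf_spot between -0.065 and 0.075 m and angle between the x axis of level and the y axis of shelf_spot, either way round below 0.2 rad and angle between level's own z axis and vertical below 0.1 rad and value of joint bubble between -0.002 and 0.002 m and contact force between level and stand between 6.5 and 30 N and contact force between the fingers and level above 2 N and value of joint pad above 0.002 m and horizontal distance between the grasp point and foot_knob above 0.07 m); the arm keeps its last pose, push and grip.
It fails at once if the level is pressed onto the shelf with more than 60 N (contact force between level and stand above 60 N).
It fails at once if the level is laid or knocked over (angle between level's own z axis and vertical above 0.7 rad).
It fails at once if something standing around is moved over 30 mm or tipped (distance of any of flask, wine, jar, mug, bowl, gift from where it was at the start of the episode above 0.03 m or angle between any of flask, wine, jar, mug, bowl, gift's own z axis and vertical above 0.3 rad).
It also fails if it takes over 67 s, if anything falls off the work surface, if the arm or the gripper's body presses on something with over 40 N, if the wrist force passes 120 N, or if a joint passes its speed limit or range.

ROBOT

A 7-joint arm with a two-finger parallel gripper is mounted at the origin on the work surface. World frame = base frame: x ahead of the robot, y to its left, z up, the work surface at z = 0. Lengths are in m, angles in degrees, forces in N, time in s.
With the tool pointing down it reaches from about 0.35 to 0.775 m from the base axis. Payload 3.1 kg.
Tool frame: the origin (TCP) lies on the centre line of the jaws, within the pads' length; the fingertips stand 17 mm ahead of it and the grasp point (between the pads) lies 2 mm behind it (robot.tip_reach is the distance from the TCP to the fingertips, in m); z points along the fingers, y is the line along which they close (so a half turn about z gives the same grasp; the last joint's range is limited). The gripper opens to 85 mm and grips with 20 to 120 N. Pads are 22 mm wide; open, the fingers measure 114 mm over their backs; the gripper's body (76 mm by 85 mm) begins 54 mm behind the grasp point. The pads swing forward as they close: fully open they stand 13 mm farther back than shut.
Start: joints at [-74.41, 17.813, 0.802, 86.603, -0.252, 75.585, -1.558], TCP at [0.17, 0.523, 0.248] pointing down, gripper open.
Joint ranges: [-154.91, 154.91], [-16.99, 109.72], [-72.82, 74.43], [7.12, 147.25], [-82.49, 262.49], [11.32, 116.49], [-174.64, 174.64]. Speed limits (degrees/s): [159.86, 159.86, 180, 180, 180, 180, 180].

INTERFACE

Orientations are given as [roll, pitch, yaw] about the fixed x, y, z axes, in that order (R = Rz(yaw) Ry(pitch) Rx(roll)).
In Python, from station import robot, fingers, vision, workorder, recognise gives the robot as it stands. Calls block until the motion is done:
- robot.move_to(position, orientation): joint-space move of the TCP to a pose.
- robot.line_to(position, orientation=None, velocity=0.15, f_stop=None): straight line of the TCP; orientation=None keeps the orientation; velocity is the mean speed in m/s. With f_stop (N) it stops when the force on the tool has changed by that much, and returns True; else False.
- robot.move_j(angles): joint-space move.
- fingers.gripper_to(opening, force=None): opening from 0.0 (shut) to 1.0 (fully open); force is the grip in N (None keeps the last); returns when the fingers have stopped.
- robot.pause(seconds).
- robot.inverse_kinematics(position, orientation): joint angles nearest the present ones, or None.
- vision.grab_frame(name): name is "scene" or "top" or "wrist"; returns the picture (384x512x3 uint8, red, green, blue); there is no depth.
- vision.calibration(name): a dict with "mtx" (3x3 intrinsics, pixels), "k1" (the pictures are not rectified: a ray, as slopes to the right and down, at radius r is drawn at 1 + k1 r^2 times it, then the intrinsics apply), "extrinsics" (4x4, takes a point from world to camera coordinates); the wrist camera has in their place "T_tool_cam" (4x4, takes a point from camera to tool coordinates, whose origin is the TCP and whose axes are the flange's). Camera axes: x right, y up, looking along -z (the intrinsics and any distortion apply to the point x, -y, -z); pixel columns grow to the right and rows downward; lengths in m; the calibration is good to about 2 mm. A picture is of the moment at which its call begins: read the wrist's pose just before it. calibration takes no time and is no camera call.
A pose or a line that the arm cannot do raises robot.PlanningError and nothing moves.
- workorder.close_job(): hands the job in; it is judged then, once.
Trained networks look in the newest picture that a camera, given by its name, has taken for a name from the list of things; names that differ only in an ending like _2 or _b are one class to them, and where a whole thing is asked for, a point or a joint stands for the part that bears it (a point fixed in the world has none). Each returns a list of dicts, best first, with "p" (0 to 1); they miss things now and then, are a little off and sometimes report something else, mostly with a low value. They report only what shows in the picture. A call takes as long as a camera call.
- recognise(label, camera): "rect" ([centre column, centre row, width, height] in pixels, round what is visible of it).
Readings, each from a call of its own:
- robot.current_time_s(): time.
- robot.current_joint_positions(): joint angles.
- robot.current_dq(): joint speeds.
- robot.current_joint_torque(): joint torques, N m.
- robot.current_tool_pos(): TCP position.
- robot.current_eef_rot(): TCP orientation.
- robot.current_contact_force(): force on the tool from outside, world axes, zero at the start.
- robot.current_torque(): the same for the moment, N m.
- robot.current_finger_gap(): opening from 0.0 (shut) to 1.0 (fully open).
- robot.current_gripper_force(): force on a finger pad.
Only numpy, scipy, OpenCV 4.12 (cv2) and the standard library are available. Lean on these libraries where they do the work, as an engineer would, in place of code of your own. Each camera call takes 0.05 s, during which the arm holds its last target. There are 200 camera calls.

## Working session

There is one attempt and no reset: what is moved stays moved. The work goes in short steps, each a Python script; the robot and the scene stay as the last script left them, time stands still between calls to the robot, and variables do not carry over. Pictures are saved under pics/ and viewed, at most 10 in all, crops included, and the job is handed in when it is done.

```bash
ls; mkdir -p pics; cat > h.py <<'E'
import numpy as np, cv2
from station import robot, fingers, vision, workorder, recognise
from scipy.spatial.transform import Rotation as R
def snap(cam, fn=None):
    p=np.array(robot.current_tool_pos()); o=robot.current_eef_rot()
    im=np.array(vision.grab_frame(cam)); c=vision.calibration(cam)
    if fn: cv2.imwrite('pics/'+fn, im[:,:,::-1])
    if 'extrinsics' in c: Twc=np.linalg.inv(np.array(c['extrinsics']))
    else:
        T=np.eye(4); T[:3,:3]=R.from_euler('xyz',o,degrees=True).as_matrix(); T[:3,3]=p
        Twc=T@np.array(c['T_tool_cam'])
    return im,(np.array(c['mtx']),c['k1'],Twc)
def ray(C,u,v):
    K,k1,T=C
    xd=(u-K[0,2])/K[0,0]; yd=(v-K[1,2])/K[1,1]; x,y=xd,yd
    for _ in range(20):
        s=1+k1*(x*x+y*y); x,y=xd/s,yd/s
    return T[:3,3], T[:3,:3]@np.array([x,-y,-1.])
def atz(C,u,v,z):
    o,d=ray(C,u,v); return o+d*(z-o[2])/d[2]
def proj(C,P):
    K,k1,T=C
    q=np.linalg.inv(T)@np.append(P,1); x,y=q[0]/-q[2],-q[1]/-q[2]; s=1+k1*(x*x+y*y)
    return np.array([K[0,0]*x*s+K[0,2],K[1,1]*y*s+K[1,2]])
def tri(rays):
    A=np.zeros((3,3));b=np.zeros(3)
    for o,d in rays:
        d=d/np.linalg.norm(d);M=np.eye(3)-np.outer(d,d);A+=M;b+=M@o
    p=np.linalg.solve(A,b)
    return p,[np.linalg.norm(np.cross(p-o,d/np.linalg.norm(d))) for o,d in rays]
E
python3 - <<'E'
from h import *
print(robot.current_tool_pos(),robot.current_eef_rot(),robot.current_time_s())
for cam in ['scene','top']:
    im,C=snap(cam,cam+'0.png'); print(cam,C[2][:3,3],C[2][:3,2])
    for n in ['level','pad_top','foot_knob','flask','wine','jar','mug','bowl','gift']:
        print(n,[(np.round(r['rect']).tolist(),round(r['p'],2)) for r in recognise(n,cam)[:3]])
    print(robot.current_time_s())
a=cv2.imread('pics/scene0.png');b=cv2.imread('pics/top0.png')
cv2.imwrite('pics/both0.png',cv2.resize(np.vstack([a,b]),None,fx=.78,fy=.78))
E
```

```text
pics
[0.1695174  0.52249475 0.24721625] [-1.79864429e+02  4.79445034e-03  1.62028255e+02] 0.0
scene [ 0.87944282 -0.48898722  0.92954439] [ 0.28079704 -0.44756474  0.84902228]
level [([289.0, 242.0, 32.0, 58.0], 0.69), ([264.0, 123.0, 51.0, 36.0], 0.61)]
pad_top []
foot_knob [([185.0, 231.0, 20.0, 13.0], 0.74), ([117.0, 274.0, 43.0, 43.0], 0.52), ([291.0, 240.0, 31.0, 55.0], 0.23)]
flask [([340.0, 165.0, 28.0, 59.0], 0.71)]
wine [([226.0, 201.0, 129.0, 116.0], 0.52)]
jar [([310.0, 212.0, 34.0, 49.0], 0.84), ([339.0, 165.0, 29.0, 58.0], 0.53)]
mug [([334.0, 128.0, 24.0, 37.0], 0.94), ([312.0, 212.0, 33.0, 45.0], 0.16)]
bowl [([118.0, 275.0, 42.0, 44.0], 0.77)]
gift [([204.0, 322.0, 47.0, 51.0], 0.73), ([310.0, 213.0, 32.0, 47.0], 0.54)]
0.5
top [ 0.41089636 -0.05464819  1.04581604] [-0.16767089 -0.00207849  0.98584084]
level [([160.0, 230.0, 18.0, 67.0], 0.97)]
pad_top [([158.0, 230.0, 10.0, 12.0], 0.59)]
foot_knob [([336.0, 206.0, 18.0, 13.0], 0.7), ([127.0, 151.0, 44.0, 34.0], 0.34)]
flask [([186.0, 116.0, 36.0, 46.0], 0.72), ([338.0, 206.0, 17.0, 16.0], 0.28)]
wine [([293.0, 116.0, 29.0, 57.0], 0.69)]
jar [([245.0, 124.0, 31.0, 39.0], 0.91)]
mug [([127.0, 153.0, 44.0, 33.0], 0.89)]
bowl [([398.0, 243.0, 42.0, 43.0], 0.75)]
gift [([382.0, 154.0, 43.0, 39.0], 0.84), ([277.0, 198.0, 150.0, 70.0], 0.55), ([246.0, 123.0, 32.0, 44.0], 0.39)]
1.0
```

View pics/both0.png

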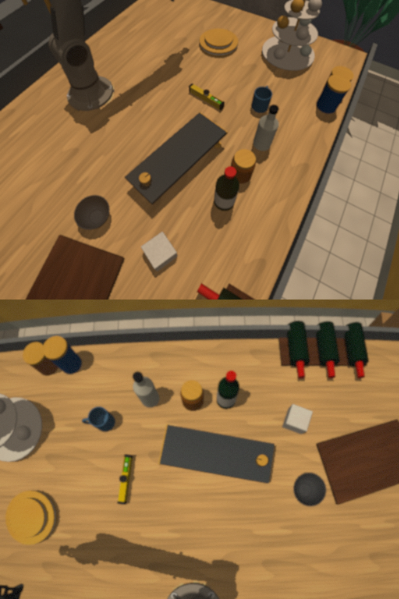

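```bash
python3 - <<'E'
from h import *
a=cv2.imread('pics/top0.png')[90:290,100:450]
cv2.imwrite('pics/topc.png',cv2.resize(a,None,fx=2.28,fy=2.28,interpolation=cv2.INTER_CUBIC))
_,C=None,None
def cal(cam):
    c=vision.calibration(cam); return (np.array(c['mtx']),c['k1'],np.linalg.inv(np.array(c['extrinsics'])))
T,S=cal('top'),cal('scene')
print('level',atz(T,160,230,.04),atz(S,289,242,.04),'end',atz(T,160,197,.036),atz(T,160,263,.036))
print('knob',tri([ray(T,336,206),ray(S,185,231)]))
for n,u,v,z in [('flask',186,116,.11),('wine',293,116,.12),('jar',245,124,.06),('mug',127,153,.04),('bowl',398,243,.03),('gift',382,154,.03)]: print(n,atz(T,u,v,z).round(3))
E
```

```text
level [0.47547239 0.22940591 0.04      ] [ 0.76076638 -0.11414458  0.04      ] end [0.56917821 0.23205845 0.036     ] [0.38450969 0.22956103 0.036     ]
knob (array([ 0.52349597, -0.25057982,  0.09818427]), [np.float64(0.001079396431728642), np.float64(0.0010793964317287233)])
flask [0.78  0.145 0.11 ]
wine [ 0.767 -0.146  0.12 ]
jar [ 0.769 -0.015  0.06 ]
mug [0.701 0.332 0.04 ]
bowl [ 0.421 -0.436  0.03 ]
gift [ 0.679 -0.411  0.03 ]
```

The picture shows the level at top-view (160,230), vial at its far (+x) end; the dark shelf spans about (205..350, 163..235) with the knob at (336,206).

View pics/topc.png

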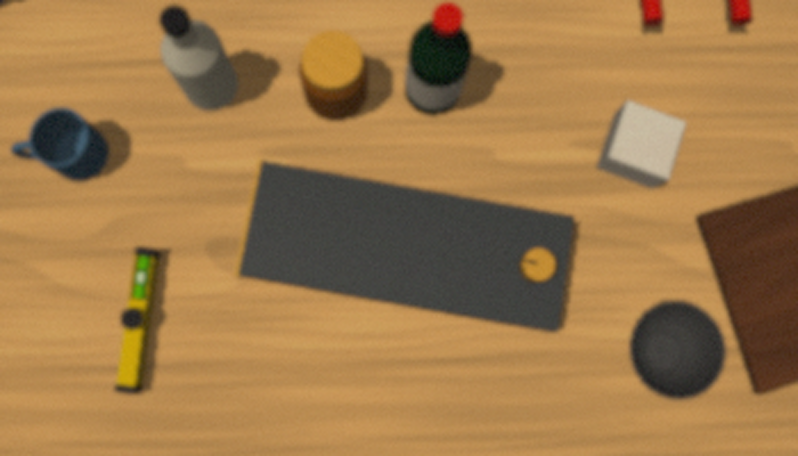

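```bash
python3 - <<'E'
from h import *
from h import vision
c=vision.calibration('top'); T=(np.array(c['mtx']),c['k1'],np.linalg.inv(np.array(c['extrinsics'])))
im=cv2.imread('pics/top0.png'); hsv=cv2.cvtColor(im,cv2.COLOR_BGR2HSV)
print('board px',hsv[200,270],hsv[175,230],'level',hsv[240,158],'counter',hsv[260,230])
m=((hsv[...,1]<110)&(hsv[...,2]<90)).astype(np.uint8); m=cv2.morphologyEx(m,cv2.MORPH_OPEN,np.ones((3,3)))
n,l,s,ce=cv2.connectedComponentsWithStats(m); k=l[200,270]; print(s[k])
cn=max(cv2.findContours((l==k).astype(np.uint8),0,2)[0],key=cv2.contourArea)
box=cv2.boxPoints(cv2.minAreaRect(cn)); ap=cv2.approxPolyDP(cn,5,True)[:,0]; print(ap.tolist())
for p in ap: print(atz(T,*map(float,p),.084).round(3))
# level: mask inside rect
sub=np.zeros(m.shape,np.uint8); sub[190:270,145:176]=1
y=((hsv[...,1]>200)&(hsv[...,2]>110)&(hsv[...,0]>20)&(hsv[...,0]<80)&(sub>0))
v,u=np.nonzero(y); P=np.array([atz(T,a,b,.036)[:2] for a,b in zip(u,v)]); print(len(P),P.mean(0))
w,V=np.linalg.eigh(np.cov(P.T)); print(np.degrees(np.arctan2(V[1,1],V[0,1])), np.ptp(P@V,axis=0))
E
```

```text
board px [50 11 69] [38 15 68] level [ 24 242 200] counter [ 17 143 196]
[ 206  162  145   72 6747]
[[216, 162], [207, 210], [345, 232], [349, 185]]
[0.654 0.066 0.084]
[0.523 0.091 0.084]
[ 0.454 -0.274  0.084]
[ 0.581 -0.293  0.084]
314 [0.45758786 0.23506865]
173.3475303933974 [0.02470197 0.15713573]
```

```bash
python3 - <<'E'
from h import *
print(np.array(vision.calibration('wrist')['T_tool_cam']).round(3).tolist())
c=vision.calibration('top'); T=(np.array(c['mtx']),c['k1'],np.linalg.inv(np.array(c['extrinsics'])))
A=atz(T,164.9,199.6,.036);B=atz(T,156.1,260.2,.036);print(A,B,(A+B)/2,np.linalg.norm(A-B),np.degrees(np.arctan2(*(A-B)[1::-1])), atz(T,157.9,229.5,.05))
for nm,p,y in [('lev',[.476,.23,.25],-6),('lev',[.476,.23,.25],174),('lev',[.476,.23,.023],-6),('lev',[.476,.23,.023],174),('sh',[.56,-.06,.12],79),('sh',[.56,-.06,.12],-101),('kn',[.5235,-.25,.12],79),('kn',[.5235,-.25,.12],-11),('kn',[.5235,-.25,.12],-101),('kn',[.5235,-.25,.12],169)]:
    q=robot.inverse_kinematics(p,[180,0,y]); print(nm,p,y,None if q is None else np.round(q))
E
```

```text
[[-0.001, 0.951, 0.308, 0.079], [1.0, 0.001, 0.001, -0.001], [0.0, 0.308, -0.951, -0.125], [0.0, 0.0, 0.0, 1.0]]
[0.56135779 0.21779332 0.036     ] [0.39233554 0.24062459 0.036     ] [0.47684667 0.22920895 0.036     ] 0.17055728041061516 -7.692864069484915 [0.47632754 0.23250557 0.05      ]
lev [0.476, 0.23, 0.25] -6 [ -56.   17.   37.   91.  -10.   76. -114.]
lev [0.476, 0.23, 0.25] 174 [-40.  15.  16.  90.  -4.  75.  60.]
lev [0.476, 0.23, 0.023] -6 [ -53.   33.   34.  106.  -24.   48. -103.]
lev [0.476, 0.23, 0.023] 174 [-39.  29.  14. 106. -10.  46.  65.]
sh [0.56, -0.06, 0.12] 79 [-28.  31.  45.  96. -24.  63.  14.]
sh [0.56, -0.06, 0.12] -101 [ 45.  40. -62.  93.  37.  70. 144.]
kn [0.5235, -0.25, 0.12] 79 [-10.  34.  50.  94. -28.  66.  36.]
kn [0.5235, -0.25, 0.12] -11 [-10.  35.  51.  94. -29.  66. -53.]
kn [0.5235, -0.25, 0.12] -101 [ -17.   41.   64.   94.  -39.   71. -135.]
kn [0.5235, -0.25, 0.12] 169 [ -4.  31.  40.  93. -22.  63. 121.]
```

```bash
python3 - <<'E'
from h import *
robot.move_to([.476,.23,.22],[180,0,172.3]); print(robot.current_time_s())
V=[]
for i,p in enumerate([[.476,.23,.22],[.50,.23,.15]]):
    if i: robot.line_to(p,velocity=.2)
    im,C=snap('wrist',f'w{i}.png'); V.append(C)
    for n in ['level','pad_top']:
        print(n,[(np.round(r['rect'],1).tolist(),round(r['p'],2)) for r in recognise(n,'wrist')[:3]])
import pickle; pickle.dump(V,open('V.pkl','wb')); print(robot.current_time_s(),robot.current_tool_pos())
cv2.imwrite('pics/w01.png',np.vstack([cv2.resize(cv2.imread(f'pics/w{i}.png'),(400,300)) for i in (0,1)]))
E
```

```text
2.5667
level [([259.5, 164.7, 24.3, 159.4], 0.7)]
pad_top [([259.8, 174.0, 22.9, 23.0], 0.71)]
level [([259.8, 153.8, 32.7, 208.1], 0.87), ([374.1, 343.0, 109.1, 80.7], 0.54)]
pad_top [([259.5, 166.2, 34.3, 30.6], 0.8)]
3.3833 [0.50074216 0.23082972 0.15184633]
```

View pics/w01.png

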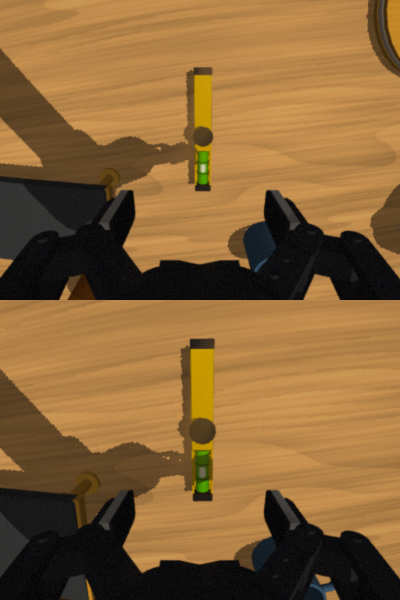

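The wrist views show the level upright, running image-vertical with its pad at (260,174) and (260,166) and the vial below it.

```bash
python3 - <<'E'
from h import *
import pickle; V=pickle.load(open('V.pkl','rb'))
print('pad',tri([ray(V[0],259.8,174),ray(V[1],259.5,166.2)]),atz(V[1],259.5,166.2,.05),atz(V[0],259.8,174,.05))
for i in (0,1):
    hsv=cv2.cvtColor(cv2.imread(f'pics/w{i}.png'),cv2.COLOR_BGR2HSV)
    m=(hsv[...,1]>170)&(hsv[...,2]>80)&(hsv[...,0]>20)&(hsv[...,0]<35); m[:, :225]=0;m[:,290:]=0;m[260:]=0
    v,u=np.nonzero(m); P=np.array([atz(V[i],a,b,.036)[:2] for a,b in zip(u,v)])
    x=P[:,0]; keep=(x<.46); # solid half: fit mid-line
    cs=[]
    for x0 in np.arange(.40,.455,.005):
        s=P[abs(x-x0)<.004][:,1]
        if len(s)>3: cs.append((x0,(s.min()+s.max())/2,np.ptp(s)))
    cs=np.array(cs); f=np.polyfit(cs[:,0],cs[:,1],1); print(i,'yaw',np.degrees(np.arctan(f[0])),'y at .45',np.polyval(f,.45),'w',cs[:,2].mean(),'xmin',x.min())
E
```

```text
pad (array([0.47190151, 0.2364484 , 0.06026027]), [np.float64(0.00016486252091533885), np.float64(0.00016486252091534948)]) [0.4743287  0.23644161 0.05      ] [0.4746117  0.23610346 0.05      ]
0 yaw -6.538173359041896 y at .45 0.23912359992270246 w 0.02378246536589662 xmin 0.39491611750950134
1 yaw -7.10882424997907 y at .45 0.23895627856598806 w 0.0243145952715466 xmin 0.3945228625699702
```

```bash
python3 - <<'E'
from h import *
g=[.4467,.2397]; o=[180,0,173]
robot.line_to(g+[.10],o,velocity=.25)
print(robot.line_to(g+[.023],o,velocity=.1,f_stop=8))
fingers.gripper_to(0.0,60); print(robot.current_finger_gap(),robot.current_gripper_force(),robot.current_tool_pos())
f0=np.array(robot.current_contact_force())
robot.line_to(g+[.20],o,velocity=.2); print('df',robot.current_contact_force()-f0)
p=[.5694,-.0185]; o=[180,0,78.9]
robot.move_to(p+[.18],o); robot.line_to(p+[.128],velocity=.15)
print(robot.current_time_s(),robot.current_tool_pos(),robot.current_finger_gap())
im,C=snap('wrist','w2.png'); im2,_=snap('scene','s2.png')
cv2.imwrite('pics/c2.png',np.vstack([im,im2])[:,:,::-1][::1,::1].copy()) 
a=cv2.resize(im,(400,300)); b=cv2.resize(im2[100:340,100:420],(400,300)); cv2.imwrite('pics/c2.png',np.vstack([a,b])[:,:,::-1])
E
```

```text
False
0.27267242150408383 59.62154746055603 [0.4470027  0.24005081 0.02340329]
df [-0.60687656  0.03839344 -5.87260323]
7.975 [ 0.56951226 -0.01733191  0.12810835] 0.2733902696317811
```

View pics/c2.png

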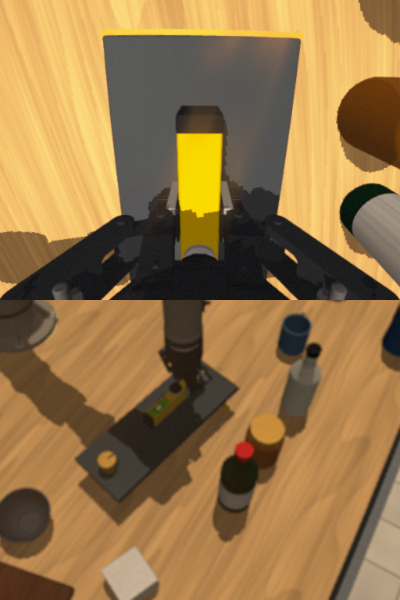

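The level is held over the shelf's middle, parallel to its sides, with the vial towards the knob. Next I lower it.

```bash
python3 - <<'E'
from h import *
p=[.5694,-.0185]
print(robot.line_to(p+[.100],velocity=.025,f_stop=4)); print(robot.current_tool_pos(),robot.current_contact_force())
fingers.gripper_to(0.55); print(robot.current_time_s())
robot.line_to(p+[.20],velocity=.25); robot.pause(.3)
# look at vial
c=np.array([.564,-.046])+.052*np.array([-.1925,-.981])
robot.line_to([c[0]-.01,c[1]-.05,.20],velocity=.25)
robot.pause(.2)
im,C=snap('wrist','w3.png'); 
for n in ['level','pad_top','foot_knob','bubble']: print(n,[(np.round(r['rect'],1).tolist(),round(r['p'],2)) for r in recognise(n,'wrist')[:3]])
print(robot.current_time_s()); import pickle; pickle.dump(C,open('C3.pkl','wb'))
E
```

```text
True
[ 0.56914736 -0.01854306  0.10671387] [-1.18061731 -0.41237233  5.01561139]
9.2417
level []
pad_top [([256.3, 61.6, 47.2, 42.7], 0.92)]
foot_knob [([251.8, 301.9, 42.7, 50.9], 0.85)]
bubble [([258.9, 135.8, 8.5, 19.5], 0.59)]
11.2
```

View pics/w3.png

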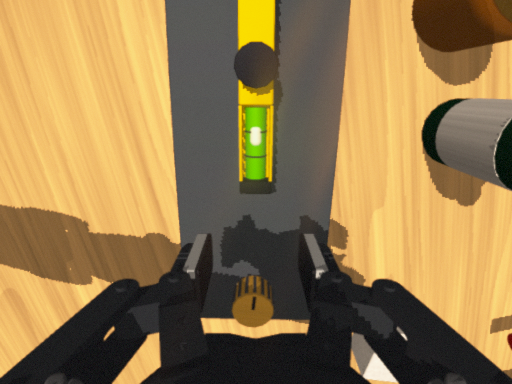

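The level stands on the shelf: pad (256,64), bubble ~(257,135) near the upper black line, knob (252,300). I measure the bubble along the vial.

```bash
cat >> h.py <<'E'
def bubble(im,C,cols=None,dbg=False):
    """bubble offset (m, + towards shelf +y), measured against the two black lines"""
    hsv=cv2.cvtColor(im,cv2.COLOR_RGB2HSV)
    g=((hsv[...,0]>40)&(hsv[...,0]<75)&(hsv[...,1]>150)&(hsv[...,2]>60)).astype(np.uint8)
    n,l,s,_=cv2.connectedComponentsWithStats(cv2.morphologyEx(g,cv2.MORPH_CLOSE,np.ones((15,5))))
    k=1+np.argmax(s[1:,4]); x,y,w,h=s[k,:4]; 
    if dbg: print('vial',x,y,w,h)
    sub=hsv[y:y+h,x+3:x+w-3]
    b=(sub[...,1]<150)&(sub[...,2]>130); rows=b.sum(1); r=np.nonzero(rows>=max(2,rows.max()*.4))[0]
    val=np.median(sub[...,2],1)
    if dbg: print(val.astype(int).tolist()); print(rows.tolist())
    return y,r.min()+y,r.max()+y,val
E
python3 - <<'E'
from h import *
import pickle
C=pickle.load(open('C3.pkl','rb'))
im=cv2.imread('pics/w3.png')[:,:,::-1].copy()
print(bubble(im,C,dbg=True)[:3])
o=[atz(C,257,r,.084+.034) for r in (100,130,140,150,180)]; print([np.linalg.norm(o[i+1]-o[i])/d*1e3 for i,d in enumerate((30,10,10,30))])
print('knob',atz(C,252.5,306,.117),atz(C,251.8,301.9,.102)); print('pad',atz(C,256.5,64,.134))
E
```

```text
vial 246 108 20 72
[205, 210, 210, 209, 209, 209, 208, 208, 208, 209, 208, 207, 208, 208, 208, 209, 208, 207, 207, 223, 234, 238, 240, 235, 233, 237, 240, 240, 241, 240, 240, 241, 240, 239, 232, 224, 212, 206, 206, 207, 205, 205, 206, 206, 205, 206, 205, 195, 131, 116, 184, 204, 205, 204, 205, 204, 205, 205, 203, 204, 205, 205, 205, 203, 204, 203, 204, 203, 204, 204, 197, 127]
[0, 0, 0, 0, 0, 0, 0, 0, 0, 0, 0, 0, 0, 0, 0, 0, 0, 0, 0, 8, 10, 11, 12, 12, 11, 12, 12, 12, 12, 12, 12, 12, 12, 12, 11, 10, 8, 5, 0, 0, 0, 0, 0, 0, 0, 0, 0, 0, 0, 0, 0, 0, 0, 0, 0, 0, 0, 0, 0, 0, 0, 0, 0, 0, 0, 0, 0, 0, 0, 0, 0, 0]
(np.int32(108), np.int64(127), np.int64(145))
[np.float64(0.6812514589866466), np.float64(0.7059518436207237), np.float64(0.7194511839273824), np.float64(0.7489858888220559)]
knob [ 0.52330872 -0.23881451  0.117     ] [ 0.52097138 -0.24635358  0.102     ]
pad [ 0.5632036  -0.04893008  0.134     ]
```

Line spacing gives centre row ≈144, bubble ≈136 → about 5.8 mm towards +y, so the knob needs about 1.4 rad clockwise. I fix the knob's position from two wrist heights.

```bash
python3 - <<'E'
from h import *
import pickle; V=[];B=[]
for i,p in enumerate([[.5225,-.21,.22],[.5225,-.235,.17]]):
    robot.line_to(p,[180,0,78.9],velocity=.25); robot.pause(.15)
    im,C=snap('wrist',f'k{i}.png'); V.append(C); r=recognise('foot_knob','wrist')[0]['rect']; B.append(r); print(np.round(r,1))
print(tri([ray(V[i],*B[i][:2]) for i in (0,1)]),robot.current_time_s(),robot.current_contact_force())
for i in (0,1): print([atz(V[i],*B[i][:2],z).round(4).tolist() for z in (.10,.113)])
pickle.dump(V,open('VK.pkl','wb'))
cv2.imwrite('pics/kk.png',np.vstack([cv2.resize(cv2.imread(f'pics/k{i}.png'),(400,300)) for i in (0,1)]))
E
```

```text
[261.6 229.7  43.4  49.2]
[255.8 226.9  56.4  62.8]
(array([ 0.51867686, -0.26340772,  0.06913484]), [np.float64(2.1589203160925335e-05), np.float64(2.1589203160918545e-05)]) 12.5 [ 0.10129307 -0.0008713  -0.1630225 ]
[[0.5208, -0.2487, 0.1], [0.5216, -0.2425, 0.113]]
[[0.5213, -0.2491, 0.1], [0.5224, -0.243, 0.113]]
```

View pics/kk.png

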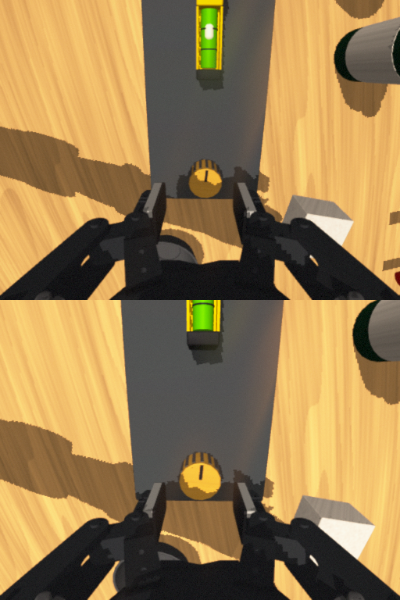

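Knob top face at (205,182)/(200,480 in stack): axis ≈ (0.5225, −0.248), in line with the first triangulation and z ≈ 0.10. Now grip and turn.

```bash
cat >> h.py <<'E'
K=[.5225,-.248]
def turn(deg_cw, start=None):
    y0=78.9+deg_cw/2
    if start is not None: y0=start
    o=[180,0,y0]
    robot.move_to(K+[.165],o)
    fingers.gripper_to(.8)
    print('hit',robot.line_to(K+[.108],velocity=.12,f_stop=8))
    fingers.gripper_to(0.,50); print('gap',robot.current_finger_gap(),'t',robot.current_time_s())
    q=np.array(robot.current_joint_positions()); q[6]-=deg_cw
    robot.move_j(q); robot.pause(.2); print('F',np.round(robot.current_contact_force(),1),robot.current_tool_pos())
    fingers.gripper_to(.8); robot.line_to(K+[.165],velocity=.2)
def look(fn):
    robot.move_to([.5446,-.147,.20],[180,0,78.9]); robot.pause(.5)
    im,C=snap('wrist',fn); y,a,b,val=bubble(im,C)
    print('bubble rows',a,b,'vial',y,'t',robot.current_time_s()); print(val.astype(int).tolist())
E
python3 - <<'E'
from h import *
turn(80); look('b1.png')
E
```

```text
hit False
gap 0.42811733470815927 t 14.525
F [-9.8  5.7 19.3] [ 0.52077905 -0.24762635  0.11196861]
bubble rows 130 148 vial 103 t 17.8833
[205, 209, 210, 208, 209, 209, 206, 207, 208, 209, 207, 208, 206, 205, 207, 206, 205, 205, 206, 206, 206, 206, 202, 157, 104, 147, 193, 208, 226, 236, 240, 239, 239, 239, 240, 239, 239, 239, 239, 238, 239, 239, 236, 227, 211, 204, 203, 199, 170, 114, 128, 186, 202, 201, 203, 202, 201, 203, 204, 202, 201, 202, 202, 201, 203, 202, 201, 201, 200, 200, 200, 193, 127]
```

Both black lines (rows 127 and 152.4) now flank the bubble (130–148), which is centred within about 0.4 mm. Next is the press.

```bash
python3 - <<'E'
from h import *
im,C=snap('wrist','b2.png'); r=recognise('pad_top','wrist')[0]; print(r)
p=atz(C,*r['rect'][:2],.132); print(p)
fingers.gripper_to(0.,20)
robot.line_to([p[0],p[1]+.0,.20],velocity=.2)
im,C=snap('wrist','b3.png'); r=recognise('pad_top','wrist')[:1]
if r: print(r, atz(C,*r[0]['rect'][:2],.134))
V=[[.5446,-.147],[p[0],p[1]]]
print(robot.current_time_s(),robot.current_contact_force())
E
```

```text
{'rect': [466.4, 139.5, 88.2, 94.2], 'p': 0.67}
[ 0.6971128 -0.1246423  0.132    ]
[{'rect': [44.2, 143.6, 40.8, 36.1], 'p': 0.93}] [ 0.5637728  -0.04877358  0.134     ]
19.65 [ 0.63578334  0.60256423 -0.14890896]
```

View pics/b3.png

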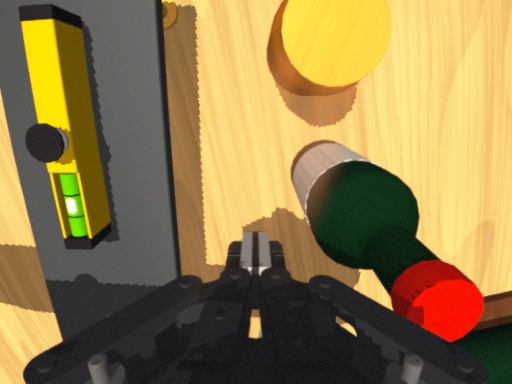

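The detector mistook the bottle for the pad, so the hand hovers beside the bottle. It hasn't been touched: the bottle stands upright and there is no force. The real pad is at (44,143), giving (0.564, −0.049) as before. I move straight back there.

```bash
python3 - <<'E'
from h import *
p=[.5636,-.049]
robot.line_to(p+[.20],velocity=.2); robot.pause(.2)
im,C=snap('wrist','b4.png'); y,a,b,val=bubble(im,C,dbg=True); print(a,b)
for r in recognise('pad_top','wrist')[:2]: print(np.round(r['rect'],1),r['p'],atz(C,*r['rect'][:2],.134))
im,_=snap('top','t4.png'); print('wine',recognise('wine','top')[:1],robot.current_time_s(),robot.current_contact_force())
for i,(u,v) in enumerate([(293,116)]):
    A=cv2.imread('pics/top0.png')[85:150,270:320].astype(int);B=im[85:150,270:320,::-1].astype(int); print('diff',abs(A-B).mean())
cv2.imwrite('pics/b4c.png',np.vstack([cv2.resize(im[80:260,90:430],(500,265)),cv2.resize(cv2.imread('pics/b4.png')[:,:,::-1],(440,330)).copy()[:, :].__class__((1,)) if False else cv2.copyMakeBorder(cv2.resize(cv2.imread('pics/b4.png')[:,:,::-1],(440,330)),0,0,30,30,0)])[:,:,::-1])
E
```

```text
Traceback (most recent call last):
  File "h.py", line 36, in bubble
    k=1+np.argmax(s[1:,4]); x,y,w,h=s[k,:4];
        ~~~~~~~~~^^^^^^^^^
ValueError: attempt to get argmax of an empty sequence
```

```bash
python3 - <<'E'
from h import *
for r in (recognise('pad_top','wrist') or [])[:2]: print(np.round(r['rect'],1),r['p'])
im,_=snap('top','t4.png'); print('wine',recognise('wine','top')[:1],robot.current_time_s(),robot.current_contact_force())
A=cv2.imread('pics/top0.png')[85:150,270:320].astype(int);B=im[85:150,270:320,::-1].astype(int); print('diff',abs(A-B).mean())
w=cv2.imread('pics/b4.png')
cv2.imwrite('pics/b4c.png',np.vstack([cv2.resize(im[80:260,90:430,::-1],(440,233)),cv2.resize(w,(440,330))]))
E
```

```text
[253.8 208.1  36.   32.5] 0.89
[455.1 106.8 113.7 100.3] 0.61
wine [{'rect': [294.2, 115.1, 28.4, 52.0], 'p': 0.95}] 20.9667 [-0.66670708 -0.27746503  0.56698825]
diff 12.256923076923076
```

View pics/b4c.png

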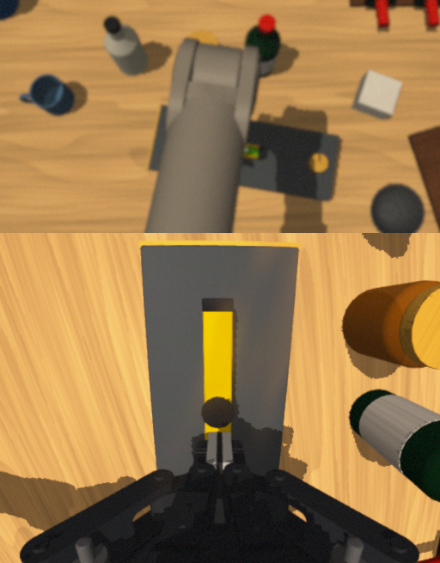

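Everything stands where it was, with the pad at (254,208) just ahead of the fingertips. I compute its position and press with force feedback.

```bash
python3 - <<'E'
from h import *
im,C=snap('wrist','b5.png'); p=atz(C,253.8,208.1,.134); print(p,robot.current_tool_pos())
assert np.linalg.norm(p[:2]-[.5636,-.049])<.008
p=[float(p[0]),float(p[1])]
robot.line_to(p+[.160],velocity=.15); robot.pause(.3); f0=np.array(robot.current_contact_force()); print('f0',f0)
hit=robot.line_to(p+[.143],velocity=.012,f_stop=5.5); robot.pause(.4)
print(hit,robot.current_tool_pos(),robot.current_contact_force()-f0,robot.current_time_s())
E
```

```text
[ 0.56292483 -0.04667608  0.134     ] [ 0.56376726 -0.04920776  0.19979473]
f0 [-0.24947392 -0.05268599  0.87383697]
True [ 0.56289559 -0.04667619  0.14752922] [-0.99200333  0.36252701  5.05358058] 23.175
```

```bash
python3 - <<'E'
from h import *
p=robot.current_tool_pos(); robot.line_to([p[0],p[1],p[2]-.0009],velocity=.01); robot.pause(.5)
print(robot.current_tool_pos(),robot.current_contact_force())
im,_=snap('scene','s6.png'); t,_=snap('top','t6.png')
cv2.imwrite('pics/f6.png',np.vstack([cv2.resize(im[160:280,150:310],(400,300),interpolation=2),cv2.resize(t[160:250,230:350],(400,300),interpolation=2)])[:,:,::-1])
E
```

```text
[ 0.56300397 -0.0467186   0.14747534] [-2.20356859  0.69561596  5.21727131]
```

View pics/f6.png

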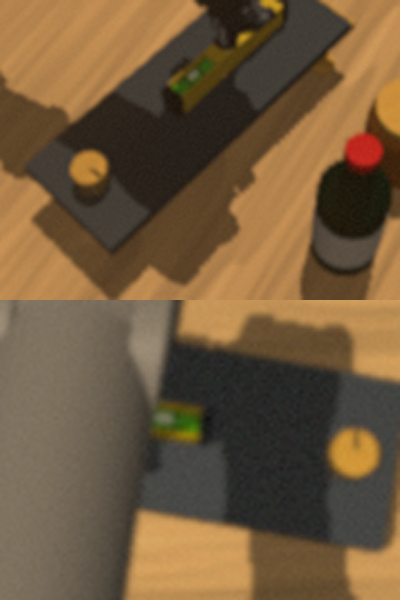

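The level is upright on the shelf with the tip on the pad and the bubble mid-vial. The push is still a bit light (about 4.4 N), so I add some.

```bash
python3 - <<'E'
from h import *
for i in range(6):
    f=robot.current_contact_force()[2]-.87; p=robot.current_tool_pos(); print(f,p[2])
    if f>6.3: break
    robot.line_to([.5629,-.0467,p[2]-.0008],velocity=.01); robot.pause(.4)
robot.pause(1.0); print(robot.current_contact_force(),robot.current_tool_pos(),robot.current_time_s())
E
```

```text
4.4219875376289055 0.1474964344876293
4.752559118813228 0.14753862577858876
4.754810283802874 0.1475589184715644
4.0325694172862825 0.14759102327335138
4.091429870535759 0.14763263912984784
3.870077167381708 0.14764803441022548
[-1.98667836 -0.25450421  5.11950427] [ 0.56299354 -0.04670408  0.14762908] 28.925
```

```bash
python3 - <<'E'
from h import *
for z in (.1462,.1455,.1448,.1441,.1434):
    robot.line_to([.5629,-.0467,z],velocity=.01); robot.pause(.5)
    f=robot.current_contact_force()[2]-.87; print(z,f,robot.current_tool_pos())
    if f>6.5: break
robot.pause(1.0); print(robot.current_contact_force(),robot.current_time_s())
im,_=snap('scene','s7.png'); cv2.imwrite('pics/f7.png',cv2.resize(im[165:235,190:290],(800,560),interpolation=2)[:,:,::-1])
E
```

```text
0.1462 4.756601619040533 [ 0.56304665 -0.04669214  0.14715752]
0.1455 4.967386017864275 [ 0.5630451  -0.04667687  0.14664724]
0.1448 6.574297099493802 [ 0.56305994 -0.04673026  0.14612252]
[-2.61771614  0.01223793  8.1960325 ] 32.175
```

View pics/f7.png

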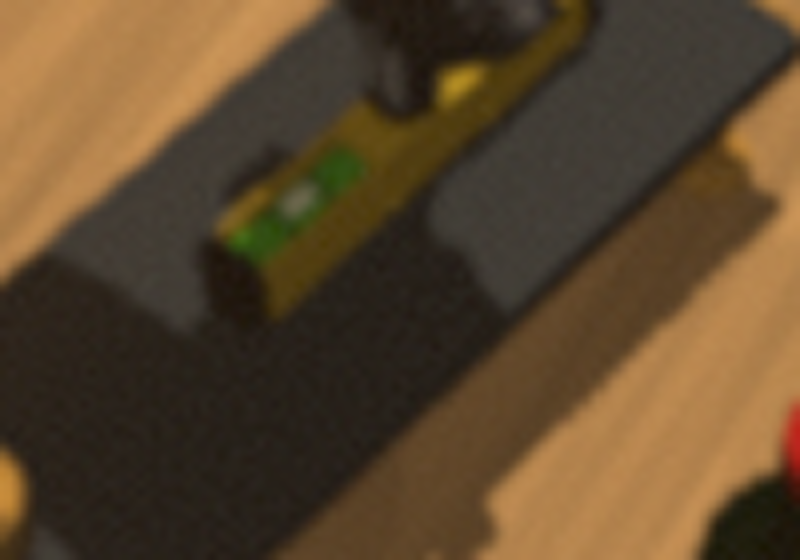

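The bubble at (300,200) sits midway along the green vial, which runs from (240,240) to (355,160). The push is about 7 N and the level is upright, so I hand the job in.

```bash
python3 -c "
from station import workorder; print(workorder.close_job())"
```

```text
the job is handed in; nothing more can be done
None
```

The job is handed in, with no verdict returned: the level stands upright and lengthwise on the shelf, the bubble was within about 0.4 mm of centre after one 80° clockwise turn and still looked central under load, and the hand is still pressing the thumb pad at about 7 N.

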